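Close up the two-tier lunch box

ROBOT

A 6-joint arm with a two-finger parallel gripper is mounted at the origin on a cart in front of the work surface, level with it; the furniture and walls round the work are solid. World frame = base frame: x ahead of the robot, y to its left, z up, the work surface at z = 0. Lengths are in m, angles in rad, forces in N, time in s.
With the tool pointing down it reaches from about 0.25 to 0.775 m from the base axis. Payload 4 kg.
Tool frame: the origin (TCP) lies at the very end of the fingers, on their centre line; the grasp point (between the pads) lies 19 mm behind it (robot.tcp_to_grasp is the distance from the TCP to the grasp point, in m); z points along the fingers, y is the line along which they close (so a half turn about z gives the same grasp; the last joint's range is limited). The gripper opens to 94 mm and grips with 3 to 60 N. Pads are 16 mm wide; open, the fingers measure 119 mm over their backs; the gripper's body (75 mm by 177 mm) begins 78 mm behind the grasp point.
Start: joints at [1.171, 0.087, 1.371, -0, 1.684, -0.103], TCP at [0.161, 0.526, 0.206] pointing down, gripper open.
Joint ranges: [-3.1, 3.1], [-0.76, 2.03], [0.27, 2.55], [-1.08, 4.22], [0.17, 2.65], [-2.57, 2.57]. Speed limits (rad/s): [2.79, 2.79, 3.14, 3.14, 3.14, 3.14].

INTERFACE

Orientations are given as [roll, pitch, yaw] about the fixed x, y, z axes, in that order (R = Rz(yaw) Ry(pitch) Rx(roll)).
In Python, from bench import robot gives the robot as it stands.
- The arm moves only by the tool nudge_tcp, called after "Request:" as name(argument=value, ...) on one line, values as JSON. Schema: {"type":"object","properties":{"ticks":{"type":"object","properties":{"jaw":{"type":"array","items":{"type":"number"},"minItems":1,"maxItems":20},"dx":{"type":"array","items":{"type":"number"},"minItems":1,"maxItems":20},"dy":{"type":"array","items":{"type":"number"},"minItems":1,"maxItems":20},"dz":{"type":"array","items":{"type":"number"},"minItems":1,"maxItems":20},"spin":{"type":"array","items":{"type":"number"},"minItems":1,"maxItems":20}},"additionalProperties":false,"required":["jaw","dx","dy","dz","spin"]},"only":{"type":"string"},"quiet":{"type":"boolean"},"lines":{"type":"string"}},"required":["ticks"],"additionalProperties":false}. ticks is an object with one list for each field, all of the same length, 1 to 20, a row being the entries at one place: jaw (the finger opening in m), dx, dy, dz (the shift in mm), spin (a turn about the tool's z in units of 0.1 rad); each row shifts and turns the commanded pose from where the row before left it, along the tool's axes as they then stand; what a row does not reach is not made up. A row lasts 1/12 s, in which the tool goes at most 0.0417 m and 0.125 rad, less where a joint would pass 70% of its speed; a pose out of reach is approached as far as the arm can. The fingers move at their own pace and stop on an object; the grip force is fixed at half the most. Time passes only in rows, so rows that do not move let the fingers close. The tool returns the time, the measured TCP pose, the force, the opening and the grip force at its end. only (a regular expression) keeps the lines of the reply that match it, lines (a string "A,B") keeps lines A to B, and quiet returns only ok. Input that does not fit is refused with a message, and nothing moves.
- robot.get_obs(): the state, without advancing time (a new reading comes with each control period).
- robot.snapshot(name): name is "scene" or "top"; returns a dict with "color" (384x512x3 uint8, blue, green, red), "fx", "fy", "cx", "cy" (pixels), "k1" (the pictures are not rectified: a ray, as slopes to the right and down, at radius r is drawn at 1 + k1 r^2 times it, then the intrinsics apply), "extrinsics" (4x4, takes a point from world to camera coordinates). Camera axes: x right, y down, z forward; pixel columns grow to the right and rows downward; lengths in m; the calibration is good to about 2 mm. A picture is of the moment at which its call begins. There is no depth.
- robot.close_job(): hands the job in; it is judged then, once.
The state is a dict: "time": time; "joint_positions": joint angles; "qvel": joint speeds; "joint_torque": joint torques, N m; "tool_pos": TCP position; "ee_rot": TCP orientation; "wrist_force": force on the tool from outside, world axes, zero at the start; "wrist_torque": the same for the moment, N m; "width": finger opening in m; "finger_force": force on a finger pad.
Only numpy, scipy, OpenCV 4.12 (cv2) and the standard library are available. Lean on these libraries where they do the work, as an engineer would, in place of code of your own. Each camera call takes 0.05 s, during which the arm holds its last target. There are 200 camera calls.

TASK

The washed upper tray of the lunch box is leaning in the draining stand. Stack it level on the lower tier, so that all four corner lugs drop fully home into the sockets, then shut the hinged lid over it and press its front edge down until the spring clip snaps over it; if the lid is in the way, swing it further back first. Do not knock the bottle, the spice jar or the mug about.

Things in the scene. Friction and masses are not known exactly. Their poses are not given: they have to be found in the camera images.
- tray: upper tray, white plastic, open on top: 110 (its x) x 190 (its y) x 40 mm, walls and floor 3 mm, 0.15 to 0.31 kg. Origin: centre of its underside; z points out of the open top. Four round lugs, 8 mm across, stand 10 mm below the underside at x = +-44, y = +-84 mm, tapered in their last 3.5 mm. Either way round fits. It starts in the draining stand, leaning 28 degrees.
- tray_grip (a point): on the tray, 30 mm above its underside at its centre, axes as the tray: the middle of the solid divider to lift it by, 12 mm thick (in y), running the full width along the tray's x and up to the rim (40 mm). Compartments on both sides, each 86 mm wide in y, leave room for the fingers; fingertips may go 19 mm below this point (floor 27 mm below).
- drainer: draining stand, fixed: steel wire on a white drip dish 130 x 170 mm. Origin: underside centre at the surface; x points to its high far side. Two sloping 6 mm rails at y = +-50 mm carry the tray, origin 65 mm up, open top turned to the stand's -x side, 28 degrees from vertical; a cross bar stops the tray's lower side, 19 mm high. The tray lifts off along its own z.
- lunch_box: lower tier, white plastic, fixed: 110 (x) x 190 (y) mm, hollow, rim 42 mm high. Origin: underside centre at the surface; x points to the hinge side. Four corner pillars, tops level with the rim, have square sockets 11 x 11 mm, 14 mm deep, at x = +-44, y = +-84 mm. A back panel 80 mm high over y = +-70 mm has its inner face at x = 59 mm and carries the hinge.
- seat (a point): centre of the lower tier's rim plane, 42 mm above the lunch box's origin, axes as the lunch box. Seated, the tray's origin lies here, tray level, tray x along the box's x or reversed.
- lid_hinge (a point): on the lid's hinge axis, which runs along the box's y, at x = 66, y = 0, z = 86.5 mm of the lunch box. This point turns with the lid: its x and z are the lid's.
- lid (a joint): lid angle: 0 shut and level, 1.57 upright, 2.0 stop, leaning back. Starts at 1.0 to 1.9; below about 1.65 it stands in or very near the tray's way down and must be pushed back. The stiff hinge (0.08 N m) keeps it at any angle; about 1 N at the edge moves it. Unlatched it rests on the clip's nose at about 0.09; pressing 10 to 15 N down near its front edge snaps it under the hook.
- lid_edge (a point): middle of the lid's front edge, outer face, 122 mm from the hinge axis; 89.5 mm high when shut. The lid is a plate 190 mm wide, 6 mm thick, centred on the hinge axis's plane, with a 2 mm raised panel outside, 26 to 88 mm from the axis, and a tongue 30 mm wide that reaches to 130 mm.
- clip (a joint): outward deflection (rad, 0 = at rest) of the spring clip: an upright white arm 30 mm wide at the middle of the box's front, x = -67 to -70 mm, top 103 mm high. Its hook with a sloped nose reaches in to x = -60 mm at 90 to 101 mm height (the tray passes it with 5 mm to spare); the lid's tongue pushes it aside and it springs back over it.
- dish_soap: dish soap bottle standing between the two places, 39 x 66 x 186 mm high, origin at the centre of its foot; loose, not to be knocked about.
- spice_b: spice jar standing near the robot, 47 mm across, 98 mm high, origin at the centre of its foot; loose, not to be knocked about.
- mug: green mug with a handle, standing at the back, 86 x 118 x 96 mm, origin at the centre of its foot; loose, not to be knocked about.

How it is judged:
On the way, in this order (a step that is already met when the one before it is completed fails the run):
1. the tray stands level on the lower tier with its four lugs in the sockets (horizontal distance between tray and seat below 0.004 m and z of tray in the frame of seat between -0.004 and 0.004 m and angle between the x axis of tray and the x axis of lunch_box, either way round below 0.05 rad and angle between tray's own z axis and vertical below 0.04 rad), for 0.2 s.
2. the lid is down and the clip has sprung back over it (value of joint lid below 0.025 rad and value of joint clip below 0.02 rad), for 0.2 s.
At the end, for the whole second after the job is handed in: Tray fully seated on the lower tier: origin within 4 mm sideways and 2 mm in height of the seat, level within 0.04 rad, squared up within 0.05 rad, at rest; lid shut (below 0.025 rad) and held by the clip, which has sprung back (below 0.02 rad) (all of step 2 and horizontal distance between tray and seat below 0.004 m and z of tray in the frame of seat between -0.004 and 0.002 m and angle between the x axis of tray and the x axis of lunch_box, either way round below 0.05 rad and angle between tray's own z axis and vertical below 0.04 rad and linear speed of tray below 0.02 m/s); the robot touches nothing.
It fails at once if the bottle is knocked over or shifted by more than 3 cm (distance of dish_soap from where it was at the start of the episode above 0.03 m or angle between dish_soap's own z axis and vertical above 0.5 rad).
It fails at once if the spice jar is knocked over or shifted by more than 3 cm (distance of spice_b from where it was at the start of the episode above 0.03 m or angle between spice_b's own z axis and vertical above 0.5 rad).
It fails at once if the mug is knocked over or shifted by more than 3 cm (distance of mug from where it was at the start of the episode above 0.03 m or angle between mug's own z axis and vertical above 0.5 rad).
It also fails if it takes over 69 s, if anything falls off the work surface, if the arm or the gripper's body presses on something with over 40 N, if the wrist force passes 120 N, or if a joint passes its speed limit or range.

## Working session

There is one attempt and no reset: what is moved stays moved. The work goes in short steps, Python scripts to look and compute and a tool call to move; the robot and the scene stay as the last step left them, time stands still between calls to the robot, and variables do not carry over. Pictures are saved under pics/ and viewed, at most 10 in all, crops included, and the job is handed in when it is done.

```bash
ls; mkdir -p pics; python3 - <<'E'
from bench import robot
import cv2,pickle,numpy as np
S={}
for n in("scene","top"):
    s=robot.snapshot(n);S[n]=s
    cv2.imwrite(f"pics/{n}0.png",cv2.resize(s["color"],(800,600),interpolation=cv2.INTER_CUBIC))
    e=np.array(s["extrinsics"]);print(n,s["fx"],s["cx"],s["cy"],s["k1"],(-e[:3,:3].T@e[:3,3]).round(3),e[2,:3].round(2))
pickle.dump(S,open("s0.pkl","wb"))
o=robot.get_obs();print(o["tool_pos"],o["ee_rot"],o["time"],o["width"])
E
```

```text
bench.py
pics
scene 359.5376692716151 251.7444537077734 189.16252789326967 -0.05067489609743308 [0.142 0.401 0.711] [ 0.52 -0.51 -0.68]
top 458.73338425655675 251.47271602714883 192.37984773955313 -0.0706595222262588 [ 0.409 -0.028  1.265] [ 0.16 -0.02 -0.99]
[0.16068089 0.52551594 0.20444071] [-3.13968207e+00 -2.02558426e-04  2.84479981e+00] 0.1 0.09439430228556357
```

View pics/scene0.png

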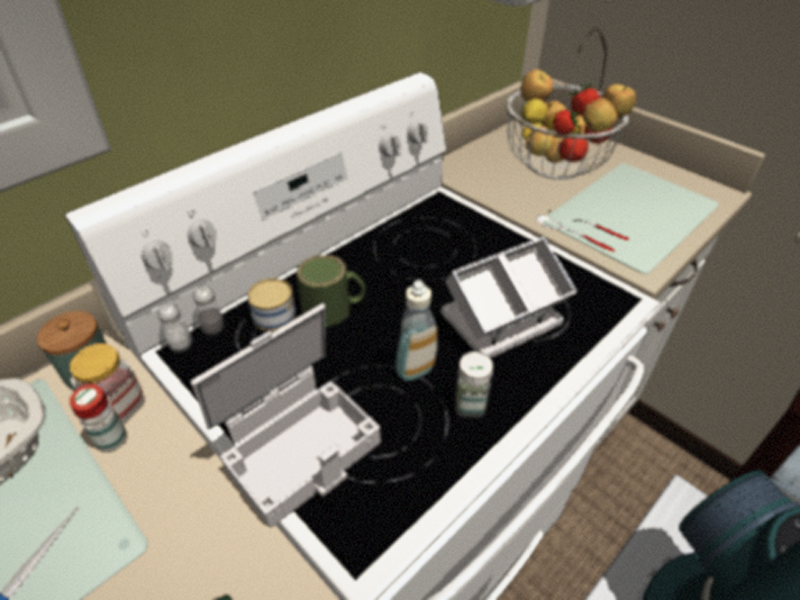

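View pics/top0.png

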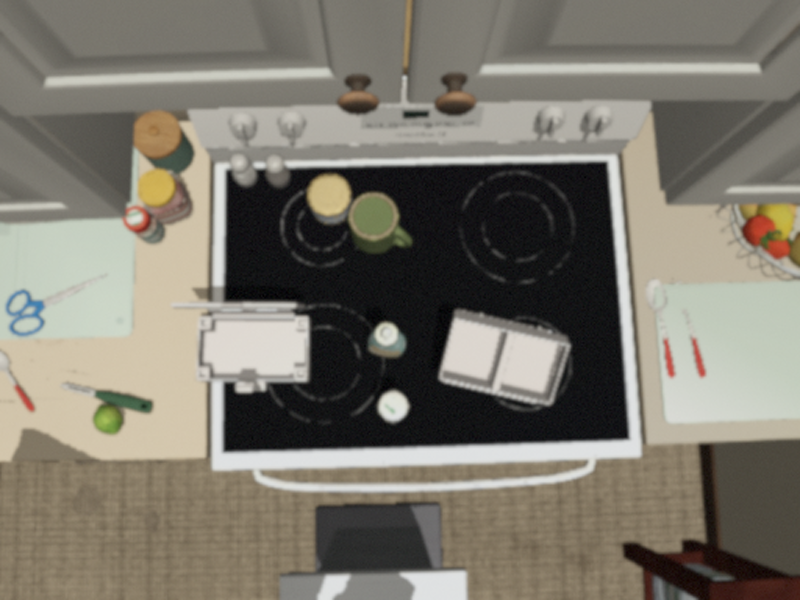

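```bash
python3 - <<'E'
import cv2,pickle,numpy as np
S=pickle.load(open("s0.pkl","rb"))
def crop(n,x,y,w,h,f,name):
    im=cv2.resize(S[n]["color"][y:y+h,x:x+w],None,fx=f,fy=f,interpolation=cv2.INTER_CUBIC)
    for i in range(-(-x//10)*10,x+w,10):
        c=int((i-x+.5)*f);cv2.line(im,(c,0),(c,6),(0,255,255),1);cv2.putText(im,str(i),(c-10,16),0,.33,(0,255,255),1)
    for i in range(-(-y//10)*10,y+h,10):
        c=int((i-y+.5)*f);cv2.line(im,(0,c),(6,c),(0,255,255),1);cv2.putText(im,str(i),(8,c+4),0,.33,(0,255,255),1)
    return im
cv2.imwrite("pics/boxtop.png",crop("top",105,182,100,75,8,0))
cv2.imwrite("pics/boxscene.png",crop("scene",118,190,135,145,4.1,0)[:600])
a=crop("top",275,190,98,75,8,0);cv2.imwrite("pics/traytop.png",a)
a=crop("scene",278,145,97,88,6.8,0);cv2.imwrite("pics/trayscene.png",a)
E
```

```text
(no output)
```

View pics/boxtop.png

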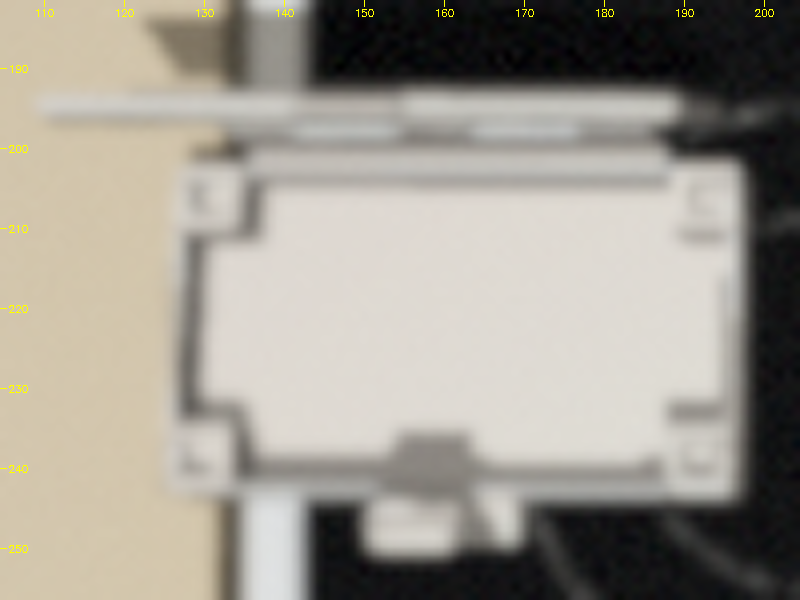

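View pics/boxscene.png

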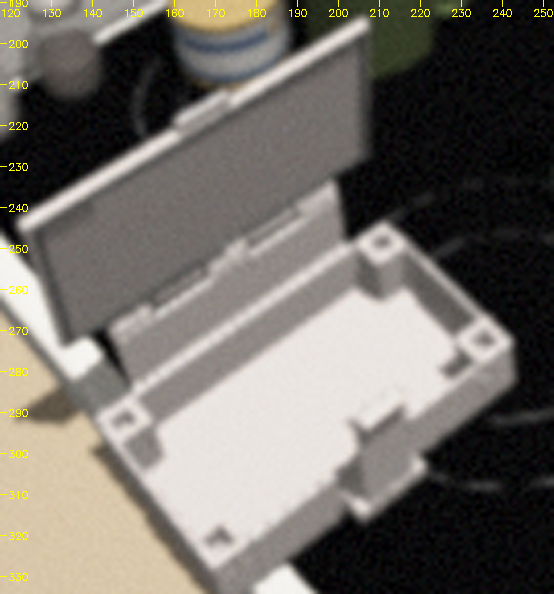

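View pics/traytop.png

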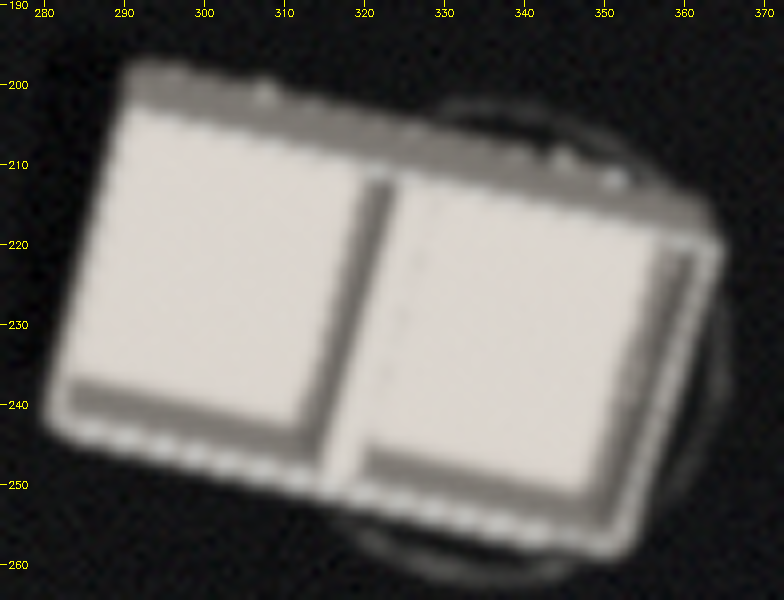

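View pics/trayscene.png

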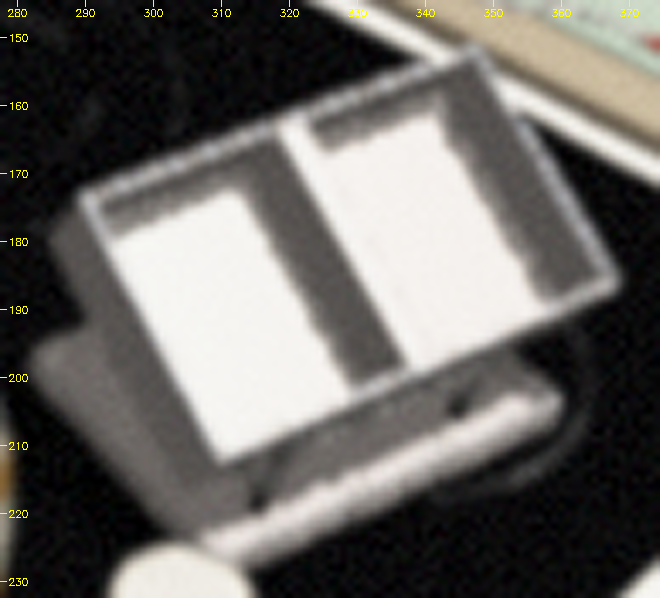

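```bash
cat > h.py <<'E'
import numpy as np,cv2,pickle
from scipy.optimize import least_squares
from scipy.spatial.transform import Rotation as R
def proj(s,P):
    e=np.array(s["extrinsics"]);p=np.atleast_2d(P)@e[:3,:3].T+e[:3,3];q=p[:,:2]/p[:,2:]
    q=q*(1+s["k1"]*(q**2).sum(1,keepdims=True))
    return q*[s["fx"],s["fy"]]+[s["cx"],s["cy"]]
def ray(s,uv,z):
    r=least_squares(lambda a:proj(s,[a[0],a[1],z])[0]-uv,[.4,0]);return r.x
def fit(S,pts,T,x0):
    """pts: list (cam,local,uv); T(x)->4x4"""
    f=lambda x:np.concatenate([proj(S[c],T(x)[:3,:3]@np.array(l)+T(x)[:3,3])[0]-uv for c,l,uv in pts])
    r=least_squares(f,x0,loss="soft_l1");return r.x,r.fun.reshape(-1,2)
def M(rot,t):
    m=np.eye(4);m[:3,:3]=rot;m[:3,3]=t;return m
E
cat > f.py <<'E'
from h import *
S=pickle.load(open("s0.pkl","rb"))
a,b,z=.055,.095,.042
B=[("top",(-a,-b,z),(197.5,244)),("top",(-a,b,z),(125.75,243)),("top",(a,-b,z),(197.6,201.5)),("top",(a,b,z),(128,200.5)),
("scene",(a,-b,z),(210.9,243.6)),("scene",(-a,-b,z),(243.1,272.4)),("scene",(a,b,z),(141.9,290.2)),("scene",(-a,b,z),(169.9,329.7))]
a,b=.044,.084
B+=[("scene",(a,-b,z),(210.7,248.3)),("scene",(-a,-b,z),(235.5,271.9)),("scene",(a,b,z),(147.7,291.4)),("scene",(-a,b,z),(170.7,320.5)),
("top",(a,b,z),(130.1,205.9)),("top",(-a,b,z),(128.9,239)),("top",(a,-b,z),(192.9,206.1)),("top",(-a,-b,z),(192.25,238.75))]
TB=lambda x:M(R.from_euler("z",x[2]).as_matrix(),[x[0],x[1],0])
for nm,p in(("both",B),("top",[q for q in B if q[0]=="top"]),("scene",[q for q in B if q[0]=="scene"])):
    x,r=fit(S,p,TB,[.5,.2,0]);print("box",nm,x.round(4),r.round(1).tolist() if nm=="both" else "")
    if nm=="both":xb=x
TL=lambda x:TB(xb)@M(R.from_euler("y",x[0]).as_matrix(),[.066,0,.0865])
L=[("scene",(-.122,.095,-.003),(124.8,245.1)),("scene",(-.122,-.095,-.003),(205.8,197.3))]
print("lid",fit(S,L,TL,[1.5]))
a,b,z=.055,.095,.04
T=[("top",(-a,b,z),(280.1,242.6)),("top",(-a,-b,z),(353.5,259.5)),("top",(a,-b,z),(364.75,219.5)),("top",(a,b,z),(290.1,202.6)),("top",(a,b,0),(290.5,197.25)),("top",(a,-b,0),(363.5,213.9)),
("scene",(a,b,z),(289.6,172.4)),("scene",(a,-b,z),(347.8,151.1)),("scene",(-a,-b,z),(368.4,186)),("scene",(-a,b,z),(310.1,212.6))]
T6=lambda x:M(R.from_euler("zyx",x[3:]).as_matrix(),x[:3])
x,r=fit(S,T,T6,[.5,-.2,.065,0,-.49,0]);print("tray6",x.round(4),r.round(1).tolist())
T4=lambda x:M(R.from_euler("zyx",[x[2],-np.radians(28),0]).as_matrix(),[x[0],x[1],.065])
for nm,p in(("both",T),("top",T[:6]),("scene",T[6:])):
    x,r=fit(S,p,T4,[.5,-.2,0]);print("tray",nm,x.round(4),r.round(1).tolist())
for n,uv,h in(("soap",(247.7,212.5),.186),("jar",(251.5,259.2),.098),("mug",(240,137.6),.096)):print(n,ray(S["top"],uv,h).round(3))
E
python3 f.py
```

```text
box both [ 0.5352  0.1943 -0.0291] [[-1.2, -0.8], [-0.8, -0.1], [-0.6, 0.6], [-1.3, 1.4], [0.9, -0.7], [-0.3, -0.3], [-1.1, 0.6], [-0.2, -1.9], [0.3, -0.1], [0.2, -0.0], [0.3, -0.2], [0.6, -0.2], [0.5, 0.1], [0.4, -0.3], [-0.0, 0.1], [-0.1, 0.2]]
box top [ 0.5355  0.1933 -0.0302] 
box scene [ 0.5349  0.195  -0.0278] 
lid (array([1.41037419]), array([[-0.61921941,  0.40551589],
       [ 3.29736119, -2.14773952]]))
tray6 [ 0.5142 -0.2303  0.0641 -0.2892 -0.4756 -0.139 ] [[0.7, -0.8], [-1.2, -1.2], [-0.4, 0.4], [0.5, 0.4], [0.4, 0.6], [-1.2, 0.4], [-0.1, 0.8], [-0.0, -0.5], [0.1, -0.2], [0.2, -0.7]]
tray both [ 0.5144 -0.2266 -0.254 ] [[1.0, 0.3], [-2.2, -2.1], [-0.5, -0.3], [2.2, 0.9], [0.1, 1.0], [-3.1, -0.4], [1.9, -2.6], [-1.1, 1.9], [-1.6, 2.0], [1.8, -3.7]]
tray top [ 0.5145 -0.2269 -0.2633] [[1.0, -0.1], [-2.4, -1.9], [-0.3, 0.0], [2.6, 0.6], [0.5, 0.6], [-2.9, -0.1]]
tray scene [ 0.514  -0.223  -0.2064] [[1.1, -0.1], [-3.2, 1.4], [-2.4, 0.9], [2.7, -1.6]]
soap [ 0.538 -0.037]
jar [ 0.43  -0.044]
mug [ 0.748 -0.023]
```

```bash
sed -i 's/"zyx"/"ZYX"/; s/"zyx"/"ZYX"/' f.py; sed -i 's/^L=\[/L=[("top",(-.122,.095,0),(109.25,194.6)),("top",(-.122,-.095,0),(190.75,194.6)),/; s/^B+=/B=/' f.py; python3 f.py
```

```text
box both [ 0.5354  0.195  -0.0277] [[-0.0, -0.0], [-0.1, 0.0], [-0.0, -0.0], [0.3, 0.0], [0.2, 0.1], [0.1, -0.3], [-0.3, -0.0], [-0.3, 0.1]]
box top [ 0.5353  0.1948 -0.0254] 
box scene [ 0.5355  0.1951 -0.0295] 
lid (array([1.42257839]), array([[-0.92265432,  0.24026516],
       [-1.50174155,  0.33051317],
       [-1.44886362,  0.02250173],
       [ 2.45033716, -2.52687144]]))
tray6 [ 0.5142 -0.2303  0.0641 -0.2545 -0.494  -0.0039] [[0.7, -0.8], [-1.2, -1.2], [-0.4, 0.4], [0.5, 0.4], [0.4, 0.6], [-1.2, 0.4], [-0.1, 0.8], [-0.0, -0.5], [0.1, -0.2], [0.2, -0.7]]
tray both [ 0.5139 -0.2298 -0.2562] [[0.6, -0.7], [-1.3, -1.1], [-0.4, 0.4], [0.5, 0.4], [0.3, 0.6], [-1.3, 0.4], [-0.1, 0.5], [-0.0, -0.6], [0.2, -0.4], [0.2, -1.0]]
tray top [ 0.514  -0.2304 -0.2517] [[0.9, -0.6], [-0.9, -1.3], [-0.2, 0.2], [0.6, 0.4], [0.4, 0.7], [-1.1, 0.2]]
tray scene [ 0.5131 -0.2285 -0.2602] [[-0.2, 0.8], [0.1, -0.2], [0.2, 0.1], [-0.0, -0.6]]
soap [ 0.538 -0.037]
jar [ 0.43  -0.044]
mug [ 0.748 -0.023]
```

Units first: shifts go in mm and turns go in units of 0.1 rad. So -0.09 rad is -0.9.

```bash
cat > go.py <<'E'
import sys;from h import *
from bench import robot
o=robot.get_obs();p=np.array(o["tool_pos"]);Rm=R.from_euler("xyz",o["ee_rot"]).as_matrix()
x,y,z,yaw=map(float,sys.argv[1:5])
cy=o["ee_rot"][2]
print("turn",round((cy-yaw+np.pi)%(2*np.pi)-np.pi,4),"after turn d=",(R.from_euler("xyz",[np.pi,0,yaw]).as_matrix().T@(np.array([x,y,z])-p)).round(4),"now d=",(Rm.T@(np.array([x,y,z])-p)).round(4))
print("t",o["time"],"p",p.round(4),"yaw",round(cy,4),"q",np.round(o["joint_positions"],2),"F",np.round(o["wrist_force"],1),"w",round(o["width"],4))
E
```

Request:
nudge_tcp(ticks={"jaw":[0.094, 0.094, 0.094, 0.094, 0.094], "dx":[0, 0, 0, 0, 0], "dy":[0, 0, 0, 0, 0], "dz":[0, 0, 0, 0, 0], "spin":[-0.9, -0.9, -0.9, 0, 0]})

```text
time: 0.52
tool_pos: [0.1608, 0.5258, 0.205]
ee_rot: [-3.141, -0.0, 3.113]
wrist_force: [-0.3, -0.4, 0.2]
width: 0.094
finger_force: 0.0
```

```bash
python3 go.py 0.545 0.195 0.17 3.114
```

```text
turn -0.0015 after turn d= [-0.3932 -0.32    0.035 ] now d= [-0.3937 -0.3194  0.0351]
t 0.5167 p [0.1608 0.5258 0.205 ] yaw 3.1125 q [ 1.17  0.09  1.37  0.    1.68 -0.37] F [-0.3 -0.4  0.2] w 0.094
```
Move 14 rows of -.028,-.0229,.0025. Speed .036*12... ok. Joint speed limits may clip ("what a row doesn't reach is not made up").

To row units: -0.022 m is -22, -0.018 m is -18.

Request:
nudge_tcp(ticks={"jaw":[0.094, 0.094, 0.094, 0.094, 0.094, 0.094, 0.094, 0.094, 0.094, 0.094, 0.094, 0.094, 0.094, 0.094, 0.094, 0.094, 0.094, 0.094, 0.094, 0.094], "dx":[-22, -22, -22, -22, -22, -22, -22, -22, -22, -22, -22, -22, -22, -22, -22, -22, -22, -17, 0, 0], "dy":[-18, -18, -18, -18, -18, -18, -18, -18, -18, -18, -18, -18, -18, -18, -18, -18, -18, -14, 0, 0], "dz":[2, 2, 2, 2, 2, 2, 2, 2, 2, 2, 2, 2, 2, 2, 2, 2, 2, 1, 0, 0], "spin":[0, 0, 0, 0, 0, 0, 0, 0, 0, 0, 0, 0, 0, 0, 0, 0, 0, 0, 0, 0]})

```text
time: 2.18
tool_pos: [0.5433, 0.1949, 0.1698]
ee_rot: [3.141, -0.002, 3.111]
wrist_force: [-0.3, 0.5, -0.4]
width: 0.0936
finger_force: 0.0
```

```bash
python3 go.py 0.545 0.195 0.17 3.114
```

```text
turn -0.0027 after turn d= [-0.0017  0.0001 -0.0002] now d= [-0.0017  0.0001 -0.0002]
t 2.1833 p [0.5433 0.1949 0.1698] yaw 3.1113 q [ 0.25  0.16  1.36  0.    1.62 -1.29] F [-0.3  0.5 -0.4] w 0.0936
```

Request:
nudge_tcp(ticks={"jaw":[0.094, 0.094, 0.094, 0.094, 0.094, 0.094, 0.094, 0.094, 0.094, 0.094, 0.094, 0.094, 0.094, 0.094, 0.094, 0.094, 0.094, 0.094, 0.094], "dx":[-8, -8, -8, -8, -8, -8, -8, -8, -6, -4, 0, 10, 20, 30, 30, 0, 0, 0, 0], "dy":[0, 0, 0, 0, 0, 0, 0, 0, 0, 0, 0, 0, 0, 0, 0, 0, 0, 0, 0], "dz":[0, 0, 0, 0, 0, 0, 0, 0, 0, 0, 0, 0, 0, -20, -30, -30, -30, -20, 0], "spin":[0, 0, 0, 0, 0, 0, 0, 0, 0, 0, 0, 0, 0, 0, 0, 0, 0, 0, 0]})

```text
time: 3.77
tool_pos: [0.5292, 0.1964, 0.3068]
ee_rot: [3.138, 0.012, 3.115]
wrist_force: [0.5, 0.4, 0.6]
width: 0.0941
finger_force: 0.0
```

```bash
python3 go.py 0.54 -0.2 0.3 2.885;  python3 - <<'E'
from h import *
from bench import robot
ims=[]
for n in("scene","top"):
    s=robot.snapshot(n);ims.append(s["color"]);
cv2.imwrite("pics/lid1.png",np.hstack([cv2.resize(ims[0][180:340,100:260],None,fx=2.5,fy=2.5),cv2.resize(ims[1][140:300,100:260],None,fx=2.5,fy=2.5)]))
E
```

```text
turn 0.23 after turn d= [-0.1111 -0.3807  0.0068] now d= [-0.0213 -0.396   0.0057]
t 3.7667 p [0.5292 0.1964 0.3068] yaw 3.115 q [ 0.26  0.11  1.14 -0.    1.87 -1.29] F [0.5 0.4 0.6] w 0.0941
```

View pics/lid1.png

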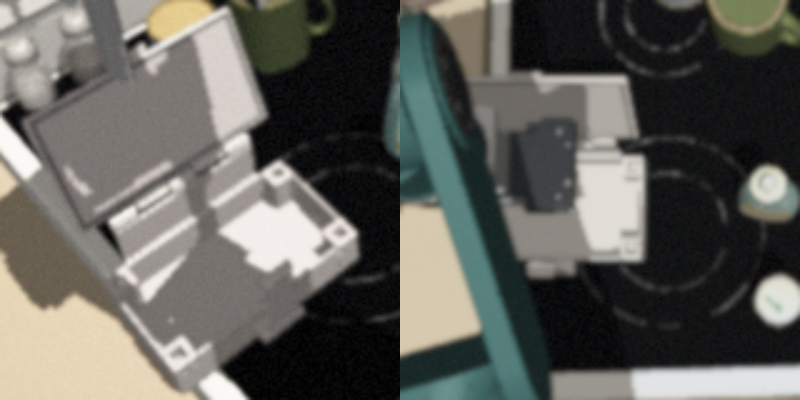

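Request:
nudge_tcp(ticks={"jaw":[0.094, 0.094, 0.094, 0.094, 0.094, 0.094, 0.094, 0.094, 0.094, 0.094, 0.094, 0.094, 0.094, 0.094], "dx":[0, 0, 0, 0, 0, 0, 0, 0, 0, 0, 0, 0, 0, 0], "dy":[-30, -30, -34, -34, -34, -34, -34, -34, -34, -34, -34, -34, 0, 0], "dz":[0, 0, 0, 0, 0, 0, 0, 0, 0, 0, 0, 0, 0, 0], "spin":[1.15, 1.15, 0, 0, 0, 0, 0, 0, 0, 0, 0, 0, 0, 0]})

```text
time: 5.03
tool_pos: [0.4352, -0.1936, 0.2971]
ee_rot: [3.14, -0.005, 2.881]
wrist_force: [-0.4, 0.4, -0.2]
width: 0.0938
finger_force: 0.0
```

```bash
python3 go.py 0.5003 -0.2262 0.16 2.885
```

```text
turn -0.0041 after turn d= [-0.0713 -0.015   0.1371] now d= [-0.072  -0.0149  0.1367]
t 5.0333 p [ 0.4352 -0.1936  0.2971] yaw 2.8809 q [-0.54 -0.07  1.35  0.    1.87 -1.85] F [-0.4  0.4 -0.2] w 0.0938
```

To row units: -0.012 m is -12, -0.0025 m is -2.5, -0.004 rad is -0.04.

Request:
nudge_tcp(ticks={"jaw":[0.094, 0.094, 0.094, 0.094, 0.094, 0.094, 0.094, 0.094, 0.094], "dx":[-12, -12, -12, -12, -12, -12, 0, 0, 0], "dy":[-2.5, -2.5, -2.5, -2.5, -2.5, -2.5, 0, 0, 0], "dz":[20, 20, 20, 20, 20, 20, 15, 0, 0], "spin":[-0.04, 0, 0, 0, 0, 0, 0, 0, 0]})

```text
time: 5.78
tool_pos: [0.5016, -0.2232, 0.1629]
ee_rot: [3.14, -0.004, 2.891]
wrist_force: [-0.1, -0.3, 0.3]
width: 0.0941
finger_force: 0.0
```

```bash
python3 go.py 0.5003 -0.2262 0.075 2.885
```

```text
turn 0.0056 after turn d= [ 0.0005 -0.0032  0.0879] now d= [ 0.0002 -0.0034  0.0879]
t 5.7833 p [ 0.5016 -0.2232  0.1629] yaw 2.8906 q [-0.52  0.1   1.44  0.    1.61 -1.84] F [-0.1 -0.3  0.3] w 0.0941
```

To row units: 0.02 m is 20, 0.016 m is 16, 0.0055 rad is 0.055.

Request:
nudge_tcp(ticks={"jaw":[0.094, 0.094, 0.094, 0.094, 0.094, 0.094, 0.094, 0, 0, 0, 0, 0, 0, 0, 0, 0, 0], "dx":[0, 0, 0, 0, 0, 0, 0, 0, 0, 0, 0, 0, 0, 0, 0, 0, 0], "dy":[-3.2, 0, 0, 0, 0, 0, 0, 0, 0, 0, 0, 0, 0, 0, 0, 0, 0], "dz":[20, 20, 20, 16, 11.5, 0, 0, 0, 0, 0, 0, 0, 0, 0, 0, 0, 0], "spin":[0.055, 0, 0, 0, 0, 0, 0, 0, 0, 0, 0, 0, 0, 0, 0, 0, 0]})

```text
time: 7.2
tool_pos: [0.5014, -0.2282, 0.0774]
ee_rot: [3.141, -0.0, 2.883]
wrist_force: [-0.1, 0.4, 0.8]
width: 0.0304
finger_force: 0.0
```

```bash
python3 go.py 0.5003 -0.2262 0.075 2.885
```

```text
turn -0.0017 after turn d= [0.0016 0.0016 0.0024] now d= [0.0016 0.0016 0.0024]
t 7.2 p [ 0.5014 -0.2282  0.0774] yaw 2.8833 q [-0.53  0.15  1.56  0.    1.43 -1.84] F [-0.1  0.4  0.8] w 0.0304
```

Request:
nudge_tcp(ticks={"jaw":[0, 0, 0, 0, 0, 0, 0], "dx":[0, 0, 0, 0, 0, 0, 0], "dy":[0, 0, 0, 0, 0, 0, 0], "dz":[0, 0, 0, 0, 0, 0, 0], "spin":[0, 0, 0, 0, 0, 0, 0]})

```text
time: 7.78
tool_pos: [0.5014, -0.228, 0.0774]
ee_rot: [3.141, -0.0, 2.883]
wrist_force: [0.3, 1.9, -0.5]
width: 0.0117
finger_force: 30.0
```

```bash
python3 go.py 0.5003 -0.2262 0.075 2.885
```

```text
turn -0.0016 after turn d= [0.0015 0.0014 0.0024] now d= [0.0015 0.0014 0.0024]
t 7.7833 p [ 0.5014 -0.228   0.0774] yaw 2.8834 q [-0.53  0.15  1.56  0.    1.43 -1.84] F [ 0.3  1.9 -0.5] w 0.0117
```

Request:
nudge_tcp(ticks={"jaw":[0, 0, 0, 0, 0, 0, 0, 0, 0, 0, 0, 0, 0, 0], "dx":[2.4, 3.8, 3.8, 3.8, 3.8, 3.8, 3.8, 3.8, 0, 0, 0, 0, 0, 0], "dy":[0, 0, 0, 0, 0, 0, 0, 0, 0, 0, 0, 0, 0, 0], "dz":[-4.4, -7, -7, -7, -7, -7, -7, -7, -20, -20, -20, -20, 0, 0], "spin":[0, 0, 0, 0, 0, 0, 0, 0, 0, 0, 0, 0, 0, 0]})

```text
time: 8.95
tool_pos: [0.4738, -0.2211, 0.2122]
ee_rot: [-3.141, 0.003, 2.883]
wrist_force: [-1.1, -0.3, -2.5]
width: 0.0119
finger_force: 30.0
```

```bash
python3 go.py 0.672 -0.225 0.21 3.114
```

```text
turn -0.2308 after turn d= [-0.1982  0.0016  0.0022] now d= [-0.1926  0.0469  0.0027]
t 8.95 p [ 0.4738 -0.2211  0.2122] yaw 2.8832 q [-0.55  0.02  1.42  0.    1.69 -1.86] F [-1.1 -0.3 -2.5] w 0.0119
```

Request:
nudge_tcp(ticks={"jaw":[0, 0, 0, 0, 0, 0, 0, 0, 0, 0, 0, 0, 0, 0, 0, 0, 0, 0, 0, 0], "dx":[0, 0, 0, -20, -20, -20, -20, -20, -20, -20, -20, -20, -18, 0, 0, 0, 0, 0, 0, 0], "dy":[0, 0, 0, 0, 0, 0, 0, 0, 0, 0, 0, 0, 0, 0, 0, 0, 0, 0, 0, 0], "dz":[0, 0, 0, 0, 0, 0, 0, 0, 0, 0, 0, 0, 0, 20, 20, 20, 20, 10, 0, 0], "spin":[-0.77, -0.77, -0.77, 0, 0, 0, 0, 0, 0, 0, 0, 0, 0, 0, 0, 0, 0, 0, 0, 0]})

```text
time: 10.62
tool_pos: [0.6704, -0.2259, 0.119]
ee_rot: [3.14, -0.003, 3.114]
wrist_force: [-0.4, -0.3, -1.4]
width: 0.0117
finger_force: 30.0
```

```bash
python3 go.py 0.672 -0.225 0.04 3.114
```

```text
turn 0.0002 after turn d= [-0.0015  0.0009  0.079 ] now d= [-0.0018  0.0008  0.079 ]
t 10.6167 p [ 0.6704 -0.2259  0.119 ] yaw 3.1142 q [-0.41  0.47  1.07  0.    1.61 -1.95] F [-0.4 -0.3 -1.4] w 0.0117
```

To row units: 0.02 m is 20, 0.015 m is 15.

Request:
nudge_tcp(ticks={"jaw":[0, 0, 0, 0, 0, 0, 0, 0], "dx":[0, 0, 0, 0, 0, 0, 0, 0], "dy":[0, 0, 0, 0, 0, 0, 0, 0], "dz":[20, 20, 15, 8, 4, 4, 0, 0], "spin":[0, 0, 0, 0, 0, 0, 0, 0]})

```text
time: 11.28
tool_pos: [0.672, -0.2265, 0.0512]
ee_rot: [-3.141, 0.002, 3.114]
wrist_force: [0.3, 0.5, -1.3]
width: 0.012
finger_force: 30.0
```

```bash
python3 go.py 0.672 -0.225 0.04 3.114
```

```text
turn 0.0003 after turn d= [0.0001 0.0015 0.0112] now d= [0.0001 0.0015 0.0112]
t 11.2833 p [ 0.672  -0.2265  0.0512] yaw 3.1143 q [-0.4   0.5   1.15  0.    1.48 -1.95] F [ 0.3  0.5 -1.3] w 0.012
```

Request:
nudge_tcp(ticks={"jaw":[0, 0, 0, 0], "dx":[0, 0, 0, 0], "dy":[0, 0, 0, 0], "dz":[3, 3, 3, 0], "spin":[0, 0, 0, 0]})

```text
time: 11.62
tool_pos: [0.6721, -0.2265, 0.0424]
ee_rot: [-3.141, 0.002, 3.114]
wrist_force: [-0.1, 0.0, 2.2]
width: 0.0115
finger_force: 30.0
```

Request:
nudge_tcp(ticks={"jaw":[0, 0, 0], "dx":[0, 0, 0], "dy":[0, 0, 0], "dz":[2, 2, 0], "spin":[0, 0, 0]})

```text
time: 11.87
tool_pos: [0.6737, -0.2266, 0.0413]
ee_rot: [-3.14, 0.007, 3.114]
wrist_force: [0.5, 0.9, 8.7]
width: 0.0116
finger_force: 30.0
```

Request:
nudge_tcp(ticks={"jaw":[0, 0, 0, 0, 0], "dx":[-4.1, -4.1, -4, -3.8, 0], "dy":[0, 0, 0, 0, 0], "dz":[1.3, 1.7, 1.9, 2.2, 0], "spin":[0, 0, 0, 0, 0]})

```text
time: 12.28
tool_pos: [0.689, -0.227, 0.0322]
ee_rot: [-3.14, 0.004, 3.115]
wrist_force: [0.6, 0.7, 5.9]
width: 0.0119
finger_force: 30.0
```

Request:
nudge_tcp(ticks={"jaw":[0, 0, 0, 0, 0], "dx":[-3.7, -3.5, -3.3, 0, 0], "dy":[0, 0, 0, 0, 0], "dz":[2.5, 2.7, 3, 0, 0], "spin":[0, 0, 0, 0, 0]})

```text
time: 12.7
tool_pos: [0.6992, -0.2274, 0.0233]
ee_rot: [-3.14, 0.004, 3.114]
wrist_force: [2.2, -0.7, 4.0]
width: 0.012
finger_force: 30.0
```

To row units: 0.0015 m is 1.5, -0.001 m is -1.

Request:
nudge_tcp(ticks={"jaw":[0, 0, 0], "dx":[-1, 0, 0], "dy":[0, 0, 0], "dz":[1.5, 0, 0], "spin":[0, 0, 0]})

```text
time: 12.95
tool_pos: [0.7002, -0.2274, 0.0221]
ee_rot: [-3.14, 0.004, 3.114]
wrist_force: [1.6, -1.1, 4.7]
width: 0.0118
finger_force: 30.0
```

Request:
nudge_tcp(ticks={"jaw":[0, 0, 0], "dx":[-1, 0, 0], "dy":[0, 0, 0], "dz":[1.5, 0, 0], "spin":[0, 0, 0]})

```text
time: 13.2
tool_pos: [0.7008, -0.2274, 0.0214]
ee_rot: [-3.14, 0.003, 3.114]
wrist_force: [-1.6, 0.6, 7.2]
width: 0.0119
finger_force: 30.0
```

To row units: -0.03 m is -30, 0.03 m is 30.

Request:
nudge_tcp(ticks={"jaw":[0.06, 0.06, 0.06, 0.06, 0.06, 0.06, 0.06, 0.06, 0.06, 0.06, 0.06, 0.06, 0.06, 0.06, 0.06, 0.06, 0.06, 0.06, 0.06, 0.06], "dx":[0, 0, 0, 0, 0, 0, 0, 0, 0, 0, 0, 0, 0, 0, 30, 30, 30, 30, 30, 30], "dy":[0, 0, 0, 0, 0, 0, 0, 0, 0, 0, 0, 0, 0, 0, -15, -15, -15, -15, -15, -15], "dz":[0, 0, 0, 0, 0, 0, 0, -10, -30, -30, -30, -30, -30, -30, -20, -20, -20, -20, 0, 0], "spin":[0, 0, 0, 0, 0, 0, 0, 0, 0, 0, 0, 0, 0, 0, 0, 0, 0, 0, 0, 0]})

```text
time: 14.87
tool_pos: [0.5165, -0.3128, 0.2922]
ee_rot: [-3.138, 0.005, 3.115]
wrist_force: [-0.7, -1.8, -0.5]
width: 0.0601
finger_force: 0.0
```

Request:
nudge_tcp(ticks={"jaw":[0.06, 0.06, 0.06], "dx":[30, 30, 0], "dy":[-15, -15, 0], "dz":[0, 0, 0], "spin":[0, 0, 0]})

```text
time: 15.12
tool_pos: [0.4522, -0.3427, 0.2907]
ee_rot: [-3.138, -0.0, 3.108]
wrist_force: [0.1, 0.5, -0.3]
width: 0.0598
finger_force: 0.0
```

```bash
python3 - <<'E'
from h import *
from bench import robot
S={}
for n in("scene","top"):
    s=robot.snapshot(n);S[n]=s
pickle.dump(S,open("s1.pkl","wb"))
T=M(R.from_euler("z",-.028).as_matrix(),[.70,-.2274,.01])
c=[]
for n in S:
    p=proj(S[n],T[:3,3])[0].astype(int);print(n,p)
    x,y=p[0]-(50 if n=="top" else 50),p[1]-(45 if n=="top" else 45);f=4
    im=cv2.resize(S[n]["color"][y:y+90,x:x+100],None,fx=f,fy=f,interpolation=cv2.INTER_CUBIC)
    for i in range(-(-x//10)*10,x+100,10):
        k=int((i-x+.5)*f);cv2.line(im,(k,0),(k,6),(0,255,255),1);cv2.putText(im,str(i),(k-10,16),0,.33,(0,255,255),1)
    for i in range(-(-y//10)*10,y+90,10):
        k=int((i-y+.5)*f);cv2.line(im,(0,k),(6,k),(0,255,255),1);cv2.putText(im,str(i),(8,k+4),0,.33,(0,255,255),1)
    c.append(im)
    print(n,"origin",x,y)
cv2.imwrite("pics/flat.png",np.hstack(c))
E
```

```text
scene [271 169]
scene origin 221 124
top [313 161]
top origin 263 116
```

View pics/flat.png

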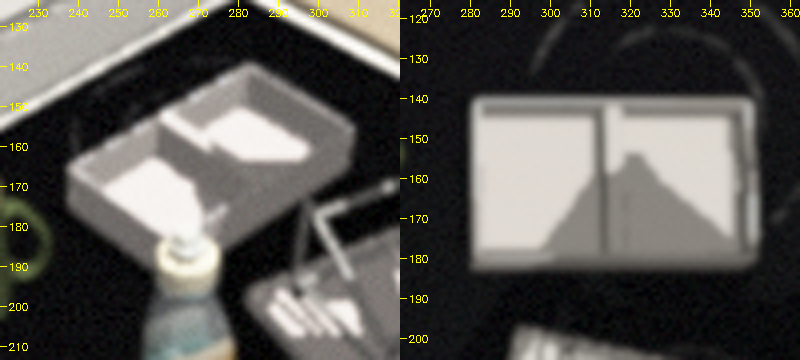

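```bash
cat > f1.py <<'E'
from h import *
S=pickle.load(open("s1.pkl","rb"));a,b,h=.055,.095,.04
T=[("top",(a,-b,h),(351,139.75)),("top",(-a,b,0),(280.5,182.5)),("top",(.052,0,h),(315.75,142.5)),
("scene",(a,b,h),(237.25,165.5)),("scene",(a,-b,h),(282.5,139.25)),("scene",(-a,-b,h),(309.25,155.25)),("scene",(-a,-b,0),(308,163)),("scene",(a,b,0),(238,174))]
TT=lambda x:M(R.from_euler("z",x[2]).as_matrix(),[x[0],x[1],.01])
for p in(T,T[:3],T[3:]):
    x,r=fit(S,p,TT,[.7,-.22,0]);print(x.round(4),r.round(1).tolist())
E
python3 f1.py; python3 go.py .7 -.2274 .16 3.114
```

```text
[ 0.694  -0.2292 -0.0225] [[-0.8, 0.5], [0.5, -0.0], [0.2, -1.2], [0.3, -0.6], [0.1, -0.2], [-0.0, -0.6], [-0.2, 1.9], [-0.0, 1.3]]
[ 0.6935 -0.2291 -0.0238] [[-0.8, 0.8], [0.4, 0.1], [0.2, -1.0]]
[ 0.6947 -0.2297 -0.0236] [[0.3, -0.8], [0.1, -0.4], [-0.1, -0.8], [-0.2, 1.8], [-0.1, 1.1]]
turn -0.0017 after turn d= [-0.2408  0.1201  0.1299] now d= [-0.2403  0.1206  0.1304]
t 15.2167 p [ 0.456  -0.3408  0.2899] yaw 3.1123 q [-0.74  0.13  1.16  0.    1.85 -2.28] F [ 1.1  0.4 -0.1] w 0.0599
```

Units first: shifts go in mm and turns go in units of 0.1 rad. So 0.03 m is 30, 0.01 m is 10.

Request:
nudge_tcp(ticks={"jaw":[0.06, 0.06, 0.06, 0.06, 0.06, 0.06, 0.06, 0.06, 0.06, 0.06, 0.06, 0.06, 0.06, 0.06, 0.06, 0.06, 0.06, 0.06], "dx":[-19.6, -19.6, -19.6, -19.6, -19.6, -19.6, -19.6, -19.6, -19.6, -19.6, -19.6, -19.6, 0, 0, 0, 0, 0, 0], "dy":[10, 10, 10, 10, 10, 10, 10, 10, 10, 10, 10, 10, 0, 0, 0, 0, 0, 0], "dz":[0, 0, 0, 0, 0, 0, 0, 0, 0, 20, 30, 30, 30, 30, 30, 0, 0, 0], "spin":[0, 0, 0, 0, 0, 0, 0, 0, 0, 0, 0, 0, 0, 0, 0, 0, 0, 0]})

```text
time: 16.72
tool_pos: [0.6965, -0.2263, 0.1206]
ee_rot: [-3.141, 0.003, 3.115]
wrist_force: [0.2, 0.3, 0.8]
width: 0.06
finger_force: 0.0
```

```bash
python3 go.py .695 -.228 .024 3.114
```

```text
turn 0.0014 after turn d= [ 0.0014 -0.0017  0.0966] now d= [ 0.0017 -0.0017  0.0966]
t 16.7167 p [ 0.6965 -0.2263  0.1206] yaw 3.1154 q [-0.39  0.52  0.99  0.    1.63 -1.94] F [0.2 0.3 0.8] w 0.06
```

Request:
nudge_tcp(ticks={"jaw":[0.06, 0.06, 0.06, 0.06, 0.06, 0.06, 0.06, 0.06, 0, 0, 0, 0, 0, 0, 0, 0, 0, 0, 0, 0], "dx":[1.4, 0, 0, 0, 0, 0, 0, 0, 0, 0, 0, 0, 0, 0, 0, 0, 0, 0, 0, 0], "dy":[-1.5, 0, 0, 0, 0, 0, 0, 0, 0, 0, 0, 0, 0, 0, 0, 0, 0, 0, 0, 0], "dz":[20, 20, 20, 20, 10, 6.6, 0, 0, 0, 0, 0, 0, 0, 0, 0, 0, 0, 0, 0, 0], "spin":[0, 0, 0, 0, 0, 0, 0, 0, 0, 0, 0, 0, 0, 0, 0, 0, 0, 0, 0, 0]})

```text
time: 18.38
tool_pos: [0.6935, -0.2281, 0.0219]
ee_rot: [3.141, -0.0, 3.114]
wrist_force: [0.3, 0.9, 0.6]
width: 0.0117
finger_force: 30.0
```

```bash
python3 go.py .695 -.228 .024 3.114
```

```text
turn 0.0004 after turn d= [-0.0015  0.0001 -0.0021] now d= [-0.0015  0.0001 -0.0021]
t 18.3833 p [ 0.6935 -0.2281  0.0219] yaw 3.1144 q [-0.4   0.57  1.11  0.    1.46 -1.94] F [0.3 0.9 0.6] w 0.0117
```

Request:
nudge_tcp(ticks={"jaw":[0, 0, 0, 0, 0, 0, 0, 0, 0, 0, 0, 0], "dx":[0, 0, 0, 0, 0, 0, 0, 0, 0, 0, 0, 0], "dy":[0, 0, 0, 0, 0, 0, 0, 0, 0, 0, 0, 0], "dz":[-10, -25, -25, -25, -25, -25, -25, -25, -25, -20, 0, 0], "spin":[0, 0, 0, 0, 0, 0, 0, 0, 0, 0, 0, 0]})

```text
time: 19.38
tool_pos: [0.694, -0.2286, 0.2537]
ee_rot: [-3.14, 0.003, 3.114]
wrist_force: [0.2, -0.8, -2.9]
width: 0.0117
finger_force: 30.0
```

```bash
python3 go.py .534 .1955 .25 3.114
```

```text
turn 0.0002 after turn d= [0.1717 0.4195 0.0037] now d= [0.1716 0.4196 0.0026]
t 19.3833 p [ 0.694  -0.2286  0.2537] yaw 3.1142 q [-0.4   0.51  0.74 -0.    1.89 -1.94] F [ 0.2 -0.8 -2.9] w 0.0117
```

To row units: 0.0247 m is 24.7, 0.0101 m is 10.1.

Request:
nudge_tcp(ticks={"jaw":[0, 0, 0, 0, 0, 0, 0, 0, 0, 0, 0, 0, 0, 0, 0, 0, 0, 0, 0, 0], "dx":[10.1, 10.1, 10.1, 10.1, 10.1, 10.1, 10.1, 10.1, 10.1, 10.1, 10.1, 10.1, 10.1, 10.1, 10.1, 10.1, 10.1, 0, 0, 0], "dy":[24.7, 24.7, 24.7, 24.7, 24.7, 24.7, 24.7, 24.7, 24.7, 24.7, 24.7, 24.7, 24.7, 24.7, 24.7, 24.7, 24.7, 0, 0, 0], "dz":[0, 0, 0, 0, 0, 0, 0, 0, 0, 0, 0, 0, 0, 0, 0, 0, 0, 0, 0, 0], "spin":[0, 0, 0, 0, 0, 0, 0, 0, 0, 0, 0, 0, 0, 0, 0, 0, 0, 0, 0, 0]})

```text
time: 21.05
tool_pos: [0.5328, 0.1956, 0.2499]
ee_rot: [-3.14, -0.003, 3.114]
wrist_force: [-0.3, -0.3, -1.9]
width: 0.012
finger_force: 30.0
```

```bash
python3 go.py .534 .1955 .12 3.114
```

```text
turn 0.0004 after turn d= [-1.200e-03 -1.000e-04  1.299e-01] now d= [-1.600e-03  1.000e-04  1.299e-01]
t 21.05 p [0.5328 0.1956 0.2499] yaw 3.1144 q [ 0.25  0.13  1.24 -0.    1.78 -1.29] F [-0.3 -0.3 -1.9] w 0.012
```

To row units: 0.025 m is 25, 0.02 m is 20.

Request:
nudge_tcp(ticks={"jaw":[0, 0, 0, 0, 0, 0, 0, 0, 0, 0, 0], "dx":[-1, 0, 0, 0, 0, 0, 0, 0, 0, 0, 0], "dy":[0, 0, 0, 0, 0, 0, 0, 0, 0, 0, 0], "dz":[25, 25, 25, 25, 25, 20, 15, 10, 0, 0, 0], "spin":[0, 0, 0, 0, 0, 0, 0, 0, 0, 0, 0]})

```text
time: 21.97
tool_pos: [0.5354, 0.1959, 0.0832]
ee_rot: [3.141, 0.002, 3.114]
wrist_force: [-0.2, -0.3, -1.5]
width: 0.0118
finger_force: 30.0
```

```bash
python3 go.py .534 .1955 .0539 3.114
```

```text
turn -0.0004 after turn d= [ 0.0014 -0.0004  0.0293] now d= [ 0.0015 -0.0004  0.0293]
t 21.9667 p [0.5354 0.1959 0.0832] yaw 3.1136 q [ 0.25  0.18  1.51 -0.    1.45 -1.29] F [-0.2 -0.3 -1.5] w 0.0118
```

Request:
nudge_tcp(ticks={"jaw":[0, 0, 0, 0, 0], "dx":[1, 0, 0, 0, 0], "dy":[0, 0, 0, 0, 0], "dz":[8, 6, 3, 0, 0], "spin":[0, 0, 0, 0, 0]})

```text
time: 22.38
tool_pos: [0.5331, 0.1962, 0.0646]
ee_rot: [-3.141, -0.001, 3.114]
wrist_force: [-0.2, -0.0, -1.7]
width: 0.012
finger_force: 30.0
```

Request:
nudge_tcp(ticks={"jaw":[0, 0, 0, 0, 0], "dx":[0, 0, 0, 0, 0], "dy":[0, 0, 0, 0, 0], "dz":[2, 2, 2, 0, 0], "spin":[0, 0, 0, 0, 0]})

```text
time: 22.8
tool_pos: [0.5337, 0.1961, 0.0589]
ee_rot: [3.141, 0.001, 3.114]
wrist_force: [1.1, -0.1, -2.3]
width: 0.0118
finger_force: 30.0
```

To row units: 0.002 m is 2.

Request:
nudge_tcp(ticks={"jaw":[0, 0, 0, 0], "dx":[0, 0, 0, 0], "dy":[0, 0, 0, 0], "dz":[2, 2, 0, 0], "spin":[0, 0, 0, 0]})

```text
time: 23.13
tool_pos: [0.5338, 0.1961, 0.0548]
ee_rot: [3.141, 0.001, 3.114]
wrist_force: [1.8, -0.1, -3.9]
width: 0.0116
finger_force: 30.0
```

Request:
nudge_tcp(ticks={"jaw":[0, 0, 0, 0], "dx":[0, 0, 0, 0], "dy":[0, 0, 0, 0], "dz":[1, 1, 0, 0], "spin":[0, 0, 0, 0]})

```text
time: 23.47
tool_pos: [0.5339, 0.1962, 0.0538]
ee_rot: [3.141, 0.001, 3.114]
wrist_force: [1.0, -0.1, 2.5]
width: 0.0118
finger_force: 30.0
```

Request:
nudge_tcp(ticks={"jaw":[0, 0, 0.06, 0.06, 0.06, 0.06, 0.06, 0.06, 0.06, 0.06, 0.06, 0.06, 0.06, 0.06, 0.06, 0.06, 0.06, 0.06, 0.06], "dx":[0, 0, 0, 0, 0, 0, 0, 0, 0, 0, 0, 0, 0, 0, 0, 0, 0, 0, 0], "dy":[0, 0, 0, 0, 0, 0, 0, 0, 0, 0, 0, 0, 0, 0, 0, 0, 0, 0, 0], "dz":[1, 0, 0, 0, 0, 0, 0, 0, 0, 0, -10, -30, -30, -30, -30, -30, -30, 0, 0], "spin":[0, 0, 0, 0, 0, 0, 0, 0, 0, 0, 0, 0, 0, 0, 0, 0, 0, 0, 0]})

```text
time: 25.05
tool_pos: [0.5345, 0.1964, 0.2456]
ee_rot: [3.14, 0.006, 3.114]
wrist_force: [-0.1, -0.7, -0.4]
width: 0.06
finger_force: 0.0
```

```bash
python3 go.py .675 .191 .24 3.114; python3 - <<'E'
from h import *
from bench import robot
S={n:robot.snapshot(n) for n in("scene","top")}
pickle.dump(S,open("s2.pkl","wb"))
def crop(n,x,y,w,h,f):
    im=cv2.resize(S[n]["color"][y:y+h,x:x+w],None,fx=f,fy=f,interpolation=cv2.INTER_CUBIC)
    for i in range(-(-x//10)*10,x+w,10):
        c=int((i-x+.5)*f);cv2.line(im,(c,0),(c,6),(0,255,255),1);cv2.putText(im,str(i),(c-10,16),0,.33,(0,255,255),1)
    for i in range(-(-y//10)*10,y+h,10):
        c=int((i-y+.5)*f);cv2.line(im,(0,c),(6,c),(0,255,255),1);cv2.putText(im,str(i),(8,c+4),0,.33,(0,255,255),1)
    return im
cv2.imwrite("pics/seat.png",crop("scene",112,190,140,145,4.1)[:600])
E
```

```text
turn 0.0003 after turn d= [-0.1406 -0.0016  0.0056] now d= [-0.1405 -0.0016  0.0064]
t 25.05 p [0.5345 0.1964 0.2456] yaw 3.1143 q [ 0.25  0.12  1.25  0.    1.76 -1.29] F [-0.1 -0.7 -0.4] w 0.06
```

View pics/seat.png

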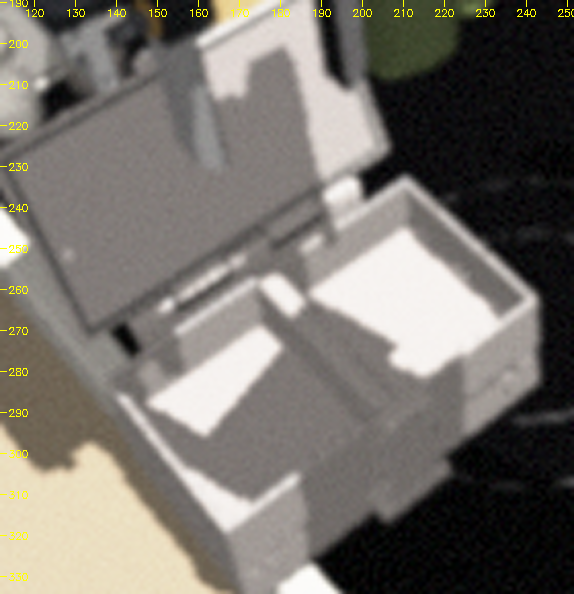

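To row units: -0.0234 m is -23.4, 0.02 m is 20.

Request:
nudge_tcp(ticks={"jaw":[0, 0, 0, 0, 0, 0, 0, 0, 0, 0, 0, 0, 0], "dx":[-23.4, -23.4, -23.4, -23.4, -23.4, -23.4, 0, 0, 0, 0, 0, 0, 0], "dy":[0, 0, 0, 0, 0, 0, 0, 0, 0, 0, 0, 0, 0], "dz":[0, 0, 0, 0, 0, 0, 0, 20, 20, 20, 0, 0, 0], "spin":[0, 0, 0, 0, 0, 0, 0, 0, 0, 0, 0, 0, 0]})

```text
time: 26.23
tool_pos: [0.6734, 0.1924, 0.1824]
ee_rot: [3.141, -0.0, 3.114]
wrist_force: [0.3, 0.8, 1.1]
width: 0.0007
finger_force: 0.0
```

```bash
python3 go.py .52 .195 .18 3.114; python3 - <<'E'
from h import *
S=pickle.load(open("s2.pkl","rb"))
T=M(R.from_euler("z",-.0277).as_matrix(),[.5354,.195,0])
for p in((.055,-.095,.082),(-.055,-.095,.082),(-.055,.095,.082)):print(proj(S["scene"],T[:3,:3]@p+T[:3,3]).round(1))
E
```

```text
turn 0.0004 after turn d= [ 0.1534 -0.0016  0.0024] now d= [ 0.1534 -0.0015  0.0024]
t 26.2333 p [0.6734 0.1924 0.1824] yaw 3.1144 q [ 0.2   0.43  0.99  0.    1.72 -1.35] F [0.3 0.8 1.1] w 0.0007
[[210.1 232. ]]
[[242.2 261.4]]
[[166.  318.2]]
```

To row units: 0.01 m is 10.

Request:
nudge_tcp(ticks={"jaw":[0, 0, 0, 0, 0, 0, 0], "dx":[10, 10, 10, 10, 10, 10, 0], "dy":[0, 0, 0, 0, 0, 0, 0], "dz":[0, 0, 0, 0, 0, 0, 0], "spin":[0, 0, 0, 0, 0, 0, 0]})

```text
time: 26.82
tool_pos: [0.6134, 0.1945, 0.1853]
ee_rot: [3.14, 0.004, 3.115]
wrist_force: [0.1, -0.4, 0.1]
width: 0.0004
finger_force: 0.0
```

Request:
nudge_tcp(ticks={"jaw":[0, 0, 0, 0, 0, 0, 0, 0], "dx":[10, 10, 10, 10, 10, 10, 6, 0], "dy":[0, 0, 0, 0, 0, 0, 0, 0], "dz":[0, 0, 0, 0, 0, 0, 0, 0], "spin":[0, 0, 0, 0, 0, 0, 0, 0]})

```text
time: 27.48
tool_pos: [0.5469, 0.196, 0.1828]
ee_rot: [3.141, 0.001, 3.115]
wrist_force: [0.2, -0.9, -0.8]
width: 0.0006
finger_force: 0.0
```

```bash
python3 go.py .52 .195 .16 3.114
```

```text
turn 0.0008 after turn d= [ 0.0269 -0.0017  0.0228] now d= [ 0.0269 -0.0017  0.0228]
t 27.4833 p [0.5469 0.196  0.1828] yaw 3.1148 q [ 0.25  0.16  1.33  0.    1.65 -1.3 ] F [ 0.2 -0.9 -0.8] w 0.0006
```

Request:
nudge_tcp(ticks={"jaw":[0, 0, 0, 0, 0, 0, 0, 0], "dx":[4.8, 5.5, 5.5, 5.5, 4.4, 4.4, 4.4, 0], "dy":[0, 0, 0, 0, 0, 0, 0, 0], "dz":[6.7, 5, 5, 5, 6.1, 6.1, 6.1, 0], "spin":[0, 0, 0, 0, 0, 0, 0, 0]})

```text
time: 28.15
tool_pos: [0.5115, 0.1965, 0.14]
ee_rot: [-3.141, -0.003, 3.115]
wrist_force: [-0.3, -0.2, 1.1]
width: 0.0007
finger_force: 0.0
```

Request:
nudge_tcp(ticks={"jaw":[0, 0, 0, 0, 0, 0, 0], "dx":[3.1, 3.1, 3.1, 1.4, 1.4, 1.4, 0], "dy":[0, 0, 0, 0, 0, 0, 0], "dz":[6.8, 6.8, 6.8, 5.4, 5.4, 5.4, 0], "spin":[0, 0, 0, 0, 0, 0, 0]})

```text
time: 28.73
tool_pos: [0.4988, 0.1969, 0.1037]
ee_rot: [-3.141, -0.003, 3.114]
wrist_force: [-1.5, -0.4, 0.6]
width: 0.0003
finger_force: 0.0
```

```bash
python3 go.py .4979 .195 .09 3.114
```

```text
turn 0.0004 after turn d= [ 0.0008 -0.0019  0.0137] now d= [ 0.0008 -0.0019  0.0137]
t 28.7333 p [0.4988 0.1969 0.1037] yaw 3.1144 q [ 0.27  0.1   1.56  0.    1.48 -1.27] F [-1.5 -0.4  0.6] w 0.0003
```

Now press down in small steps.

To row units: 0.003 m is 3, 0.002 m is 2.

Request:
nudge_tcp(ticks={"jaw":[0, 0, 0, 0], "dx":[0, 0, 0, 0], "dy":[0, 0, 0, 0], "dz":[3, 3, 2, 0], "spin":[0, 0, 0, 0]})

```text
time: 29.07
tool_pos: [0.5002, 0.1972, 0.0989]
ee_rot: [3.141, 0.001, 3.114]
wrist_force: [-2.2, -1.4, 5.0]
width: 0.0005
finger_force: 2.4
```

Request:
nudge_tcp(ticks={"jaw":[0, 0, 0], "dx":[0, 0, 0], "dy":[0, 0, 0], "dz":[2, 2, 0], "spin":[0, 0, 0]})

```text
time: 29.32
tool_pos: [0.5001, 0.1972, 0.097]
ee_rot: [3.141, 0.002, 3.114]
wrist_force: [-5.3, -1.6, 12.5]
width: 0.0007
finger_force: 6.4
```

Request:
nudge_tcp(ticks={"jaw":[0, 0, 0], "dx":[0, 0, 0], "dy":[0, 0, 0], "dz":[2, 0, 0], "spin":[0, 0, 0]})

```text
time: 29.57
tool_pos: [0.5, 0.1972, 0.0959]
ee_rot: [3.141, 0.002, 3.115]
wrist_force: [-7.4, -2.3, 16.9]
width: 0.0007
finger_force: 8.2
```

To row units: 0.002 m is 2.

Request:
nudge_tcp(ticks={"jaw":[0, 0, 0], "dx":[0, 0, 0], "dy":[0, 0, 0], "dz":[2, 0, 0], "spin":[0, 0, 0]})

```text
time: 29.82
tool_pos: [0.5006, 0.1974, 0.0919]
ee_rot: [3.14, 0.003, 3.114]
wrist_force: [0.5, -0.2, -0.0]
width: 0.0007
finger_force: 0.0
```

Request:
nudge_tcp(ticks={"jaw":[0, 0, 0], "dx":[0, 0, 0], "dy":[0, 0, 0], "dz":[2, 0, 0], "spin":[0, 0, 0]})

```text
time: 30.07
tool_pos: [0.5009, 0.1974, 0.0895]
ee_rot: [3.14, 0.003, 3.114]
wrist_force: [-2.1, -0.7, 9.9]
width: -0.0
finger_force: 4.5
```

Request:
nudge_tcp(ticks={"jaw":[0, 0, 0], "dx":[0, 0, 0], "dy":[0, 0, 0], "dz":[2, 0, 0], "spin":[0, 0, 0]})

```text
time: 30.32
tool_pos: [0.5009, 0.1974, 0.0893]
ee_rot: [3.14, 0.004, 3.114]
wrist_force: [-5.3, -0.0, 14.7]
width: 0.0009
finger_force: 7.9
```

To row units: -0.03 m is -30, 0.03 m is 30.

Request:
nudge_tcp(ticks={"jaw":[0, 0, 0, 0, 0, 0, 0, 0, 0, 0, 0], "dx":[0, 0, 0, 0, 20, 30, 30, 30, 30, 0, 0], "dy":[0, 0, 0, 0, 0, -30, -30, -30, -30, 0, 0], "dz":[-10, -30, -30, -30, -30, -20, 0, 0, 0, 0, 0], "spin":[0, 0, 0, 0, 0, 0, 0, 0, 0, 0, 0]})

```text
time: 31.23
tool_pos: [0.3611, 0.085, 0.2333]
ee_rot: [3.141, 0.002, 3.112]
wrist_force: [0.7, 0.0, -1.0]
width: 0.0006
finger_force: 0.0
```

```bash
python3 - <<'E'
from h import *
from bench import robot
S={n:robot.snapshot(n)["color"] for n in("scene","top")}
a=cv2.resize(S["scene"][200:340,110:260],(480,448),interpolation=cv2.INTER_CUBIC);b=cv2.resize(S["top"][120:270,100:265],(320,291));b=cv2.copyMakeBorder(b,0,157,0,0,0)
cv2.imwrite("pics/end.png",np.hstack([a,b]))
E
```

```text
(no output)
```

View pics/end.png

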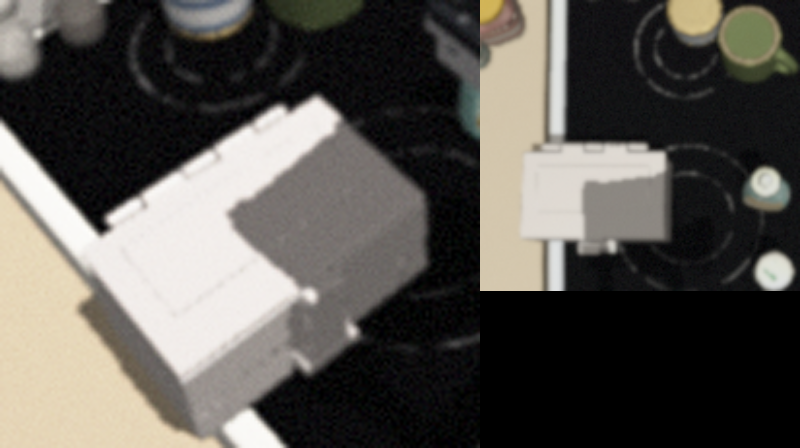

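The lid lies flat over the box, with the clip standing over its front edge at about (310, 295). The bottle, jar and mug are where they were, and the arm is clear.

```bash
python3 -c "
from bench import robot
print(robot.close_job())"
```

```text
the job is handed in; nothing more can be done
None
```

The upper tray is seated level in the lower tier and the lid is shut under the spring clip, with the bottle, jar and mug not visibly moved; I handed the job in at about 31 s, and the judge returned no verdict.

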